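# Load the two-layer bench kit: file below, bench pin slid over it

### The job

Put the filing kit away in its wooden tray: first lower the file into the green-lined pocket, lying flat and lengthwise (either end first), without dropping it in. Then, without lifting the wooden bench pin, slide it over the file until it sits flat and square, home against both the long metal fence and the metal end stop. Leave the brush and the brass offcut where they lie.

Things in the scene. Friction and masses are not known exactly. Their poses are not given: they have to be found in the camera images.
- tray: Fixed dark wooden kit tray on the table, x -80 to +80, y -220 to +168 mm; origin at table level. Flat upper surface, on which the pin slides, 40 mm above the table. Aluminium fence along the whole +x side (inner face x = +66 mm) and aluminium end stop at the +y end (inner face y = +152 mm), both 52 mm high. No fence on the -x side or -y end. Solid parking deck at y below -26 mm.
- pocket (a point): Centre of the floor of the green-lined pocket sunk in the tray: 76 mm (x) by 176 mm (y), 30 mm deep, floor 10 mm above the table; x -36 to +40, y -26 to +150 mm in the tray frame. Beside it run runners for the pin, 44 mm wide (-x side) and 26 mm (+x side), at the upper surface's height. Axes as the tray's, z up.
- nest (a point): Where the pin's origin lies when it is home against fence and end stop; on the tray's upper surface, axes as the tray's.
- pin: Loose pale wooden bench pin: board 120 mm (x) by 130 mm (y), 14 mm thick, about 160 g, V notch 61 mm deep in its +y end. Its -y end and long sides are straight. Origin at the centre of its underside. Starts flat on the parking deck, clear of the pocket, 5 to 16 mm off its place against the fence, a few degrees askew, its +y roughly along the tray's +y.
- file: Loose short hand file, 156 mm along its x, about 80 g: dark wooden handle 22 mm square, x -78 to +6 mm; small brass ferrule; steel blade 14 mm wide, 4 mm thick, x +12 to +78 mm, mid-plane 11 mm above the underside. Origin at mid-length, level with the underside of the handle. Lies on its handle, blade level and clear of the table.
- file_grip (a point): Point on the file's handle axis, 10 mm from mid-length towards the handle end and 11 mm above the underside, near the centre of mass: a good place to grip.
- brush: Loose flat brush with pale wooden handle, 160 mm long along its x, at most 38 mm wide, 14 mm high; bystander beside the file (they may have swapped places).
- offcut: Loose L-shaped brass offcut, 50 mm, 4 mm thick; bystander near the robot's right.

How it is judged:
On the way:
1. The file lies flat and lengthwise on the pocket floor, let go (z of file_grip in the frame of pocket between 0.004 and 0.018 m and x of file_grip in the frame of pocket between -0.036 and 0.036 m and y of file_grip in the frame of pocket between -0.088 and 0.088 m and angle between the x axis of file and the y axis of tray, either way round below 0.2 rad and contact force between the fingers and file below 0.1 N and linear speed of file below 0.02 m/s), for 0.2 s.
At the end, for the whole second after the job is handed in: The file rests on the pocket floor (grip point below 18 mm over it), lengthwise within 0.2 rad; the bench pin lies flat on the tray over it, within 5 mm of home against fence and end stop and square within 0.05 rad; both at rest (z of file_grip in the frame of pocket between 0.004 and 0.018 m and x of file_grip in the frame of pocket between -0.036 and 0.036 m and y of file_grip in the frame of pocket between -0.088 and 0.088 m and angle between the x axis of file and the y axis of tray, either way round below 0.2 rad and x of pin in the frame of nest between -0.005 and 0.005 m and y of pin in the frame of nest between -0.005 and 0.005 m and z of pin in the frame of nest between -0.003 and 0.003 m and angle between the y axis of pin and the y axis of tray, either way round below 0.05 rad and angle between pin's own z axis and vertical below 0.05 rad and linear speed of each of pin, file below 0.02 m/s); the robot touches nothing.
It fails at once if the bench pin is lifted more than 15 mm off the tray, or turned over (z of pin in the frame of nest above 0.015 m or angle between pin's own z axis and vertical above 0.35 rad).
It fails at once if the bench pin falls from the tray (z of pin in the frame of nest below -0.02 m).
It fails at once if the file is dropped into the pocket (faster than 0.5 m/s within 30 mm of its floor) (linear speed of file above 0.5 m/s and z of file_grip in the frame of pocket below 0.041 m and x of file_grip in the frame of pocket between -0.036 and 0.036 m and y of file_grip in the frame of pocket between -0.088 and 0.088 m).
It fails at once if the brush or the offcut is moved more than 30 mm (distance of any of brush, offcut from where it was at the start of the episode above 0.03 m).
It also fails if it takes over 67 s, if anything falls off the work surface, if the arm or the gripper's body presses on something with over 40 N, if the wrist force passes 120 N, or if a joint passes its speed limit or range.

### The arm

A 6-joint arm with a two-finger parallel gripper is mounted at the origin on the work surface. World frame = base frame: x ahead of the robot, y to its left, z up, the work surface at z = 0. Lengths are in m, angles in rad, forces in N, time in s.
With the tool pointing down it reaches from about 0.225 to 0.875 m from the base axis. Payload 3.4 kg.
Tool frame: the origin (TCP) lies on the centre line of the jaws, within the pads' length; the fingertips stand 11 mm ahead of it and the grasp point (between the pads) lies 8 mm behind it; z points along the fingers, y is the line along which they close (so a half turn about z gives the same grasp; the last joint's range is limited). The gripper opens to 85 mm and grips with 20 to 120 N. Pads are 22 mm wide; open, the fingers measure 114 mm over their backs; the gripper's body (76 mm by 85 mm) begins 54 mm behind the grasp point. The pads swing forward as they close: fully open they stand 13 mm farther back than shut.
Start: joints at [-1.267, 0.276, 1.505, -0, 1.361, -0.121], TCP at [0.237, -0.524, 0.242] pointing down, gripper open.
Joint ranges: [-2.89, 2.89], [-0.75, 2.08], [0.22, 2.7], [-1.18, 4.32], [0.11, 2.71], [-2.7, 2.7]. Speed limits (rad/s): [2.57, 2.57, 3.14, 3.14, 3.14, 3.14].

### API

Orientations are given as a unit quaternion [w, x, y, z].
In Python, from rig import manip, eyes, job gives the robot as it stands.
- The arm moves only by the tool drive_tool, never from a script. Its argument "rows" is a list of rows, each a list of 3 entries, a list of its own where there are three numbers: the turn, a rotation vector about the world's x, y, z in rad, then the shift along the world's x, y, z in cm, then the finger opening in cm, from 0 to 8.54. A call has 1 to 8 rows; each row shifts and turns the commanded pose from where the row before left it; what a row does not reach is not made up. A row lasts 1/8 s, in which the tool goes at most 62.5 mm and 10.7 degrees, less where a joint would pass 70% of its speed; a pose out of reach is approached as far as the arm can. A call is refused whole if a number of a shift passes 6.25 or a number of a turn 0.188, either way. A call with a gripper value outside its range is refused whole. The fingers move at their own pace and stop on an object; "force" is the grip in N (left out, the last holds). Time passes only in rows, so rows that do not move let the fingers close. It gives the time, the measured TCP pose, the force, the opening and the grip force at its end, in the units of the state.
- manip.get_state(): the state, without advancing time (a new reading comes with each control period).
- eyes.get_image(name): name is "side" or "top"; returns the picture (480x640x3 uint8, red, green, blue); there is no depth.
- eyes.get_calibration(name): a dict with "camera_matrix" (3x3 intrinsics, pixels), "k1" (the pictures are not rectified: a ray, as slopes to the right and down, at radius r is drawn at 1 + k1 r^2 times it, then the intrinsics apply), "view" (4x4, takes a point from world to camera coordinates). Camera axes: x right, y up, looking along -z (the intrinsics and any distortion apply to the point x, -y, -z); pixel columns grow to the right and rows downward; lengths in m; the calibration is good to about 2 mm. A picture is of the moment at which its call begins. get_calibration takes no time and is no camera call.
- job.sign_off(): hands the job in; it is judged then, once.
The state is a dict: "clock": time; "qpos": joint angles; "qd": joint speeds; "effort": joint torques, N m; "position": TCP position; "ee_rot": TCP orientation; "contact_force": force on the tool from outside, world axes, zero at the start; "moment": the same for the moment, N m; "width": finger opening in m; "gripper_force": force on a finger pad.
Only numpy, scipy, OpenCV 4.12 (cv2) and the standard library are available. Lean on these libraries where they do the work, as an engineer would, in place of code of your own. Each camera call takes 0.05 s, during which the arm holds its last target. There are 200 camera calls.

## Working session

There is one attempt and no reset: what is moved stays moved. The work goes in short steps, Python scripts to look and compute and a tool call to move; the robot and the scene stay as the last step left them, time stands still between calls to the robot, and variables do not carry over. Pictures are saved under pics/ and viewed, at most 10 in all, crops included, and the job is handed in when it is done.

Besides the shell and the picture viewer there is one more tool, called as name(argument=value, ...) on one line, values as JSON. drive_tool: Moves the arm, as the interface text tells. Its arguments: {"type":"object","properties":{"rows":{"type":"array"},"force":{"type":"number"}},"required":["rows"]}

```bash
mkdir -p pics; ls
python3 - <<'E'
from rig import manip, eyes, job
import cv2
for n in("top","side"):
    im=eyes.get_image(n); cv2.imwrite(f"pics/{n}0.png",im[...,::-1])
    print(n,eyes.get_calibration(n))
print(manip.get_state())
E
```

```text
pics
top {'camera_matrix': array([[561.01836961,   0.        , 324.81046137],
       [  0.        , 561.01836961, 246.3697101 ],
       [  0.        ,   0.        ,   1.        ]]), 'k1': -0.084192734087707, 'view': array([[-2.40891664e-03, -9.99650652e-01,  2.63205514e-02,
        -5.44048506e-02],
       [ 9.96957984e-01, -3.50285232e-04,  7.79400775e-02,
        -5.54514103e-01],
       [-7.79036296e-02,  2.64282351e-02,  9.96610542e-01,
        -1.12395797e+00],
       [ 0.00000000e+00,  0.00000000e+00,  0.00000000e+00,
         1.00000000e+00]])}
side {'camera_matrix': array([[611.91530693,   0.        , 328.91394279],
       [  0.        , 611.91530693, 244.11240654],
       [  0.        ,   0.        ,   1.        ]]), 'k1': -0.025175923728967244, 'view': array([[ 0.84501806, -0.53430279,  0.02156378, -0.48191171],
       [ 0.25746937,  0.44187817,  0.859333  , -0.19082234],
       [-0.46867259, -0.72059989,  0.51096164, -1.18076228],
       [ 0.        ,  0.        ,  0.        ,  1.        ]])}
{'clock': 0.1, 'qpos': array([-1.26702464e+00,  2.76559960e-01,  1.50596686e+00,  1.95736225e-06,
        1.36072005e+00, -1.20972388e-01]), 'qd': array([ 7.89586794e-04, -1.87879437e-03, -2.10665257e-03, -1.31131854e-03,
        2.33642193e-07, -2.51789336e-04]), 'effort': array([ 8.47646588e-04, -4.17700982e+01, -2.46406317e+01, -3.17394461e-04,
        5.85182002e-03,  1.98468859e-05]), 'position': array([ 0.23682901, -0.52348369,  0.24152593]), 'ee_rot': array([-8.23742477e-04,  9.77533397e-01,  2.10778967e-01, -7.45391258e-05]), 'contact_force': array([ 0.26746322,  0.04274888, -0.71782611]), 'moment': array([-0.03991759,  0.01497491, -0.05923198]), 'gripper_force': 0.0, 'width': 0.08495776980349082}
```

View pics/top0.png

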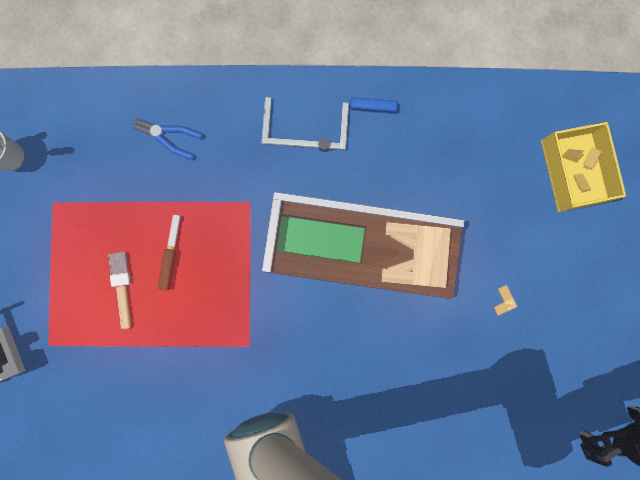

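View pics/side0.png

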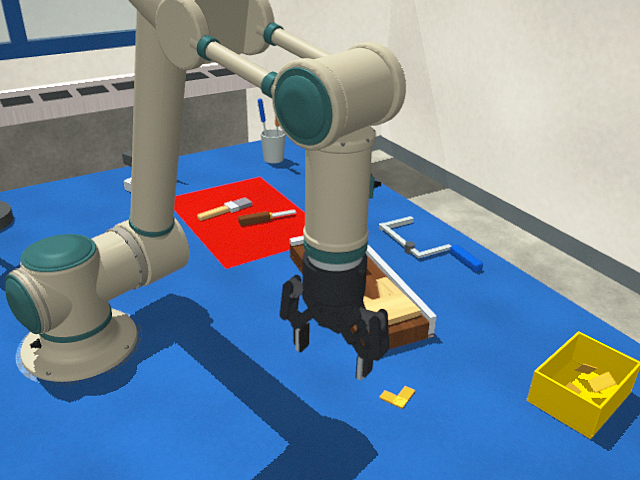

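The top view shows the file (handle ~(167,270), blade tip ~(177,216)) on the red mat beside the brush (~(121,290)). The tray runs from ~(275,195) to (458,297) with its end stop at the left and fence along the top, and the pin is at ~(418,255) with its V to the left. The offcut is at (506,300). I'll enlarge both areas.

Run:
```python
import cv2,numpy as np
im=cv2.imread("pics/top0.png")
a=cv2.resize(im[185:305,258:470],None,fx=3.75,fy=3.75,interpolation=cv2.INTER_CUBIC)  # origin 258,185
b=cv2.resize(im[205:335,95:195],None,fx=4.5,fy=4.5,interpolation=cv2.INTER_CUBIC)
cv2.imwrite("pics/ca.png",a);cv2.imwrite("pics/cb.png",b);print(a.shape,b.shape)
```

```text
(450, 795, 3) (585, 450, 3)
```

View pics/ca.png

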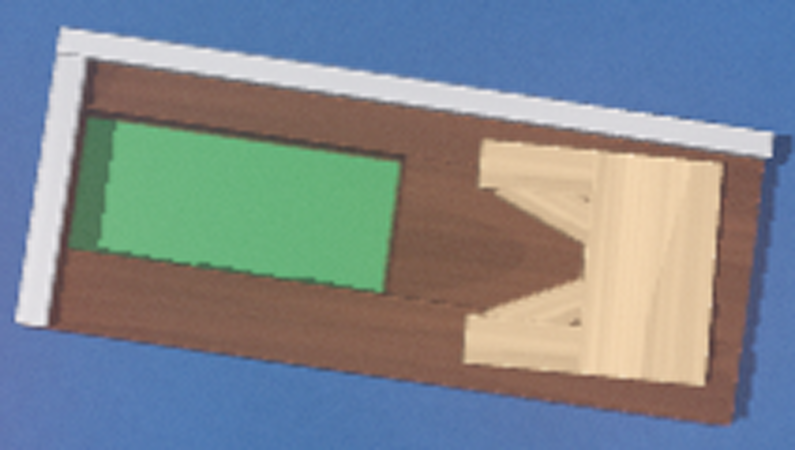

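View pics/cb.png

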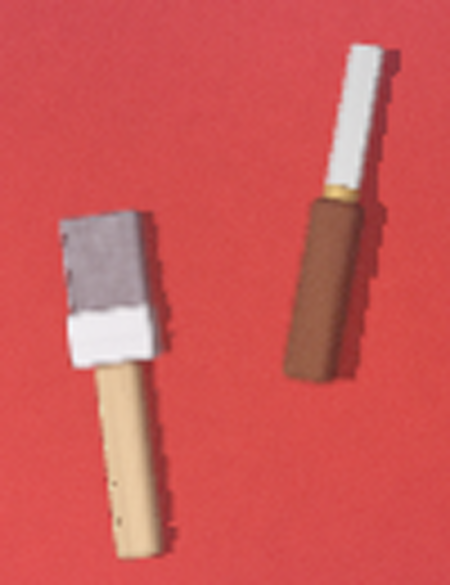

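The crops give clear corners: pin (465,362), (482,140), (722,163), (703,386) in crop a; file blade tip (350,45)-(382,48) and handle end (285,375)-(330,381) in crop b. Next I fit the poses.

```bash
cat > h.py <<'E'
import numpy as np
from rig import eyes
from scipy.optimize import least_squares
C={n:eyes.get_calibration(n) for n in("top","side")}
def proj(P,n="top"):
    c=C[n];P=np.atleast_2d(P);q=P@c["view"][:3,:3].T+c["view"][:3,3]
    s=np.c_[q[:,0],-q[:,1]]/-q[:,2:];s*=1+c["k1"]*(s**2).sum(1,keepdims=True)
    return s*c["camera_matrix"][0,0]+c["camera_matrix"][:2,2]
def place(p,L):
    c,s=np.cos(p[2]),np.sin(p[2]);L=np.asarray(L,float)/1000
    return np.c_[p[0]+c*L[:,0]-s*L[:,1],p[1]+s*L[:,0]+c*L[:,1],L[:,2]]
def fit(L,px,p0,n="top"):
    r=least_squares(lambda p:(proj(place(p,L),n)-px).ravel(),p0)
    return r.x,np.abs(r.fun).reshape(-1,2).max(1).round(1)
def loc(t,p):
    c,s=np.cos(t[2]),np.sin(t[2]);d=p[0]-t[0],p[1]-t[1]
    return np.array([c*d[0]+s*d[1],-s*d[0]+c*d[1]])*1000
E
python3 - <<'E'
from h import *
a=lambda l:np.array(l)/3.75+[258,185]-.37
b=lambda l:np.array(l)/4.5+[95,205]-.4
t,e=fit([(80,168,52),(80,-220,52),(66,-220,52),(-80,168,52),(-80,152,52),(66,152,52),(-36,-26,40),(-80,-220,40)],a([(63,28),(776,132),(772,158),(17,322),(48,325),(90,58),(384,293),(733,425)]),[.5,0,0])
print("tray",t,e)
p,e=fit([(-60,65,54),(60,65,54),(60,-65,54),(-60,-65,54)],a([(465,362),(482,140),(722,163),(703,386)]),[.5,-.2,0])
print("pin",p,e,"local",loc(t,p),p[2]-t[2])
f,e=fit([(-78,11,22),(-78,-11,22),(6,11,22),(6,-11,22),(78,7,13),(78,-7,13),(12,7,13),(12,-7,13)],b([(285,375),(330,381),(316,197),(360,203),(350,45),(382,48),(328,187),(358,190)]),[.5,.25,0])
print("file",f,e,"grip",place(f,[(-10,0,11)]))
print("pocket",place(t,[(2,62,10)]),"nest",place(t,[(6,87,40)]))
print("reverse px", ((proj(place(p,[(0,-65,54),(0,-65,40)]))-[258,185])*3.75).round())
E
```

```text
tray [ 0.55876559 -0.1077283  -0.14589636] [0.5 0.1 0.2 0.1 0.5 0.6 1.4 0.4]
pin [ 0.5354531  -0.2363264  -0.09734511] [0.6 0.3 0.  0.5] local [  -4.36932028 -130.62102689] 0.04855125404133838
file [ 0.54384266  0.26305061 -0.14143635] [0.8 1.  0.7 0.2 0.4 0.1 0.5 0.2] grip [[0.53394252 0.26446026 0.011     ]]
pocket [[ 0.56975786 -0.04667775  0.01      ]] nest [[ 0.57734985 -0.02252487  0.04      ]]
reverse px [[712. 273.]
 [706. 274.]]
```

drive_tool(rows=[[[0,0,-0.035],[1.86,4.92,0],5],[[0,0,-0.035],[1.86,4.92,0],5],[[0,0,-0.035],[1.86,4.92,0],5],[[0,0,-0.035],[1.86,4.92,0],5],[[0,0,-0.035],[1.86,4.92,0],5],[[0,0,-0.035],[1.86,4.92,0],5],[[0,0,-0.035],[1.86,4.92,0],5],[[0,0,-0.035],[1.86,4.92,0],5]], force=40)

```text
clock: 1.1
position: [0.3859, -0.1286, 0.2422]
ee_rot: [0.0, 0.997, 0.072, 0.0]
contact_force: [1.5, 0.1, -0.4]
width: 0.0501
gripper_force: 0.0
```

drive_tool(rows=[[[0,0,-0.035],[1.86,4.92,0],5],[[0,0,-0.035],[1.86,4.92,0],5],[[0,0,-0.035],[1.86,4.92,0],5],[[0,0,-0.035],[1.86,4.92,0],5],[[0,0,-0.035],[1.86,4.92,0],5],[[0,0,-0.035],[1.86,4.92,0],5],[[0,0,-0.035],[1.86,4.92,0],5],[[0,0,-0.035],[1.86,4.92,0],5]])

```text
clock: 2.1
position: [0.5348, 0.2649, 0.2418]
ee_rot: [0.0, 0.998, -0.068, -0.0]
contact_force: [-0.2, -0.4, 0.3]
width: 0.05
gripper_force: 0.0
```

drive_tool(rows=[[[0,0,0],[0,0,-4],5],[[0,0,0],[0,0,-4],5],[[0,0,0],[0,0,-4],5],[[0,0,0],[0,0,0],5],[[0,0,0],[0,0,0],5]])

```text
clock: 2.72
position: [0.5355, 0.2636, 0.1235]
ee_rot: [-0.0, 0.998, -0.068, 0.001]
contact_force: [-0.0, -0.4, 0.2]
width: 0.0503
gripper_force: 0.0
```

drive_tool(rows=[[[0,0,0],[-0.1,0.05,-3],5],[[0,0,0],[0,0,-3],5],[[0,0,0],[0,0,-2.5],5],[[0,0,0],[0,0,-1.5],5],[[0,0,0],[0,0,-0.5],5],[[0,0,0],[0,0,-0.3],5],[[0,0,0],[0,0,0],5]])

```text
clock: 3.6
position: [0.5341, 0.264, 0.0151]
ee_rot: [-0.0, 0.998, -0.068, 0.001]
contact_force: [-0.6, -0.2, 0.2]
width: 0.0501
gripper_force: 0.0
```

Run:
```python
from rig import eyes
import cv2
for n in("top","side"):
    cv2.imwrite(f"pics/{n}1.png",eyes.get_image(n)[...,::-1])
a=cv2.resize(cv2.imread("pics/top1.png")[195:335,85:225],None,fx=4,fy=4,interpolation=2)[:,:400]
b=cv2.resize(cv2.imread("pics/side1.png")[150:290,160:340],None,fx=4,fy=4,interpolation=2)[:560,200:600]
cv2.imwrite("pics/g1.png",cv2.hconcat([a,b]))
```

```text
(no output)
```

View pics/g1.png

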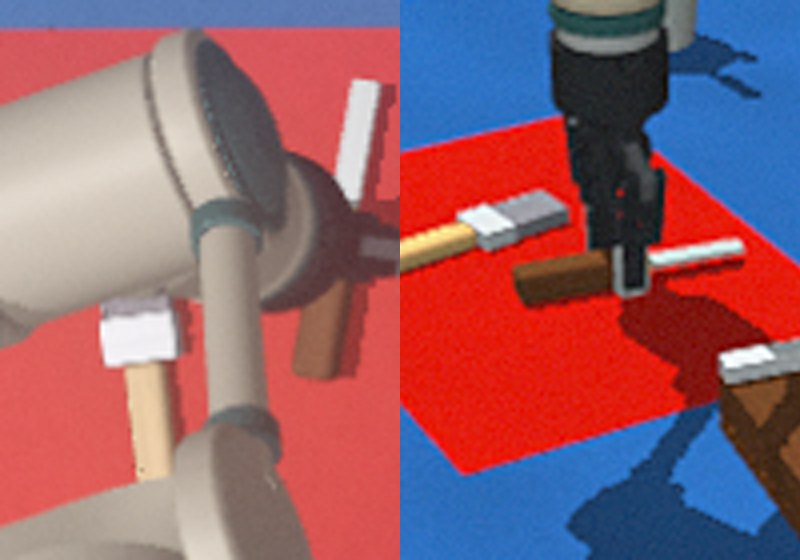

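The fingers straddle the front part of the handle (about (630,270) in the side crop), clear of the brush. Closing.

drive_tool(rows=[[[0,0,0],[0,0,0],1.8],[[0,0,0],[0,0,0],1.8],[[0,0,0],[0,0,0],1.8],[[0,0,0],[0,0,0],1.8],[[0,0,0],[0,0,2],1.8],[[0,0,0],[0,0,3],1.8],[[0,0,0],[0,0,4],1.8],[[0,0,0],[0,0,4],1.8]], force=40)

```text
clock: 4.7
position: [0.5329, 0.2635, 0.1446]
ee_rot: [0.001, 0.998, -0.068, -0.001]
contact_force: [0.0, -0.2, -0.9]
width: 0.0213
gripper_force: 39.7
```

drive_tool(rows=[[[0,0,0.0976],[0.22,-2,0],1.8],[[0,0,0.0976],[0.22,-2,0],1.8],[[0,0,0.0976],[0.22,-2,0],1.8],[[0,0,0.0976],[0.22,-2,0],1.8],[[0,0,0.0976],[0.22,-2,0],1.8],[[0,0,0.0976],[0.22,-2,0],1.8],[[0,0,0.0976],[0.22,-2,0],1.8],[[0,0,0.0976],[0.22,-2,0],1.8]])

```text
clock: 5.7
position: [0.5505, 0.103, 0.1436]
ee_rot: [-0.0, 0.948, 0.319, -0.001]
contact_force: [-0.1, -1.3, -1.2]
width: 0.0211
gripper_force: 39.7
```

drive_tool(rows=[[[0,0,0.0976],[0.22,-2,0],1.8],[[0,0,0.0976],[0.22,-2,0],1.8],[[0,0,0.0976],[0.22,-2,0],1.8],[[0,0,0.0976],[0.22,-2,0],1.8],[[0,0,0.0976],[0.22,-2,0],1.8],[[0,0,0.0976],[0.22,-2,0],1.8],[[0,0,0.0976],[0.22,-2,0],1.8],[[0,0,0.0976],[0.22,-2,0],1.8]])

```text
clock: 6.7
position: [0.5682, -0.0568, 0.1435]
ee_rot: [-0.001, 0.755, 0.655, -0.001]
contact_force: [-0.2, -0.6, 0.5]
width: 0.0211
gripper_force: 39.7
```

drive_tool(rows=[[[0,0,0],[0,0,-2],1.8],[[0,0,0],[0,0,-2],1.8],[[0,0,0],[0,0,0],1.8],[[0,0,0],[0,0,0],1.8]])

```text
clock: 7.2
position: [0.569, -0.0562, 0.1045]
ee_rot: [0.0, 0.756, 0.654, 0.0]
contact_force: [-0.6, 0.8, -1.6]
width: 0.0208
gripper_force: 39.7
```

Run:
```python
from rig import eyes
from h import *
import cv2
a=eyes.get_image("top")[...,::-1];b=eyes.get_image("side")[...,::-1]
cv2.imwrite("pics/top2.png",a);cv2.imwrite("pics/side2.png",b)
a=cv2.resize(a[180:310,250:450],None,fx=2,fy=2,interpolation=2)
b=cv2.resize(b[170:370,250:450],None,fx=2,fy=2,interpolation=2)
a=cv2.copyMakeBorder(a,0,140,0,0,0)
cv2.imwrite("pics/g2.png",cv2.hconcat([a,b]))
```

```text
(no output)
```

View pics/g2.png

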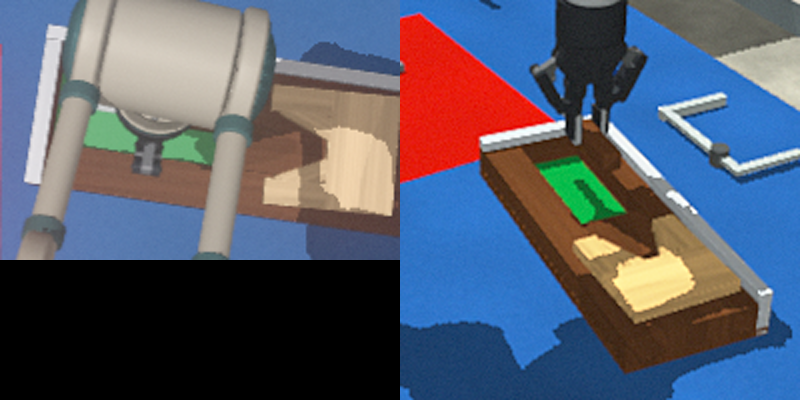

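The file's handle hangs lengthwise over the pocket at about (615,148), parallel to the fence. Lowering gently.

drive_tool(rows=[[[0,0,0],[0,0,-2],1.8],[[0,0,0],[0,0,-2],1.8],[[0,0,0],[0,0,-2],1.8],[[0,0,0],[0,0,-1],1.8],[[0,0,0],[0,0,-0.5],1.8],[[0,0,0],[0,0,-0.2],1.8],[[0,0,0],[0,0,0],1.8]])

```text
clock: 8.18
position: [0.5692, -0.0563, 0.0278]
ee_rot: [0.0, 0.756, 0.654, 0.0]
contact_force: [0.3, -0.2, -0.0]
width: 0.021
gripper_force: 39.7
```

drive_tool(rows=[[[0,0,0],[0,0,-0.15],1.8],[[0,0,0],[0,0,-0.1],1.8],[[0,0,0],[0,0,0],1.8]])

```text
clock: 8.55
position: [0.5688, -0.0562, 0.0249]
ee_rot: [0.0, 0.756, 0.654, 0.0]
contact_force: [0.0, 0.3, -0.5]
width: 0.0209
gripper_force: 39.7
```

drive_tool(rows=[[[0,0,0],[0,0,-0.1],1.8],[[0,0,0],[0,0,0],1.8]])

```text
clock: 8.8
position: [0.5688, -0.0563, 0.0248]
ee_rot: [0.0, 0.756, 0.654, 0.0]
contact_force: [-1.3, 0.7, 5.7]
width: 0.021
gripper_force: 40.6
```

drive_tool(rows=[[[0,0,0],[0,0,0],3.4],[[0,0,0],[0,0,0],3.4],[[0,0,0],[0,0,0],3.4],[[0,0,0],[0,0,0],3.4],[[0,0,0],[0,0,0],3.4]])

```text
clock: 9.43
position: [0.5688, -0.0563, 0.0237]
ee_rot: [-0.0, 0.756, 0.654, -0.0]
contact_force: [-0.2, 0.3, -0.4]
width: 0.034
gripper_force: 0.0
```

drive_tool(rows=[[[0,0,0],[0,0,2],3.4],[[0,0,0],[0,0,4],3.4],[[0,0,0],[0,0,5],3.4],[[0,0,0],[-5,0,5],3.4],[[0,0,0],[-6,0,5],3.4],[[0,0,0],[-6,-3,0],3.4],[[0,0,0],[-6,-3,0],3.4],[[0,0,0],[-5,-3,0],3.4]])

```text
clock: 10.42
position: [0.3128, -0.1423, 0.2182]
ee_rot: [0.001, 0.756, 0.655, -0.0]
contact_force: [0.3, -1.5, 0.5]
width: 0.0343
gripper_force: 0.0
```

Run:
```python
from rig import eyes,manip
import cv2
a=eyes.get_image("top")[...,::-1];b=eyes.get_image("side")[...,::-1]
cv2.imwrite("pics/top3.png",a);cv2.imwrite("pics/side3.png",b)
a=cv2.resize(a[185:305,258:470],None,fx=3.75,fy=3.75,interpolation=2)
cv2.imwrite("pics/g3.png",a);print(manip.get_state()["qpos"])
```

```text
[-0.63518348 -0.06922537  1.96997822 -0.00262263  1.24221514 -0.48346446]
```

View pics/g3.png

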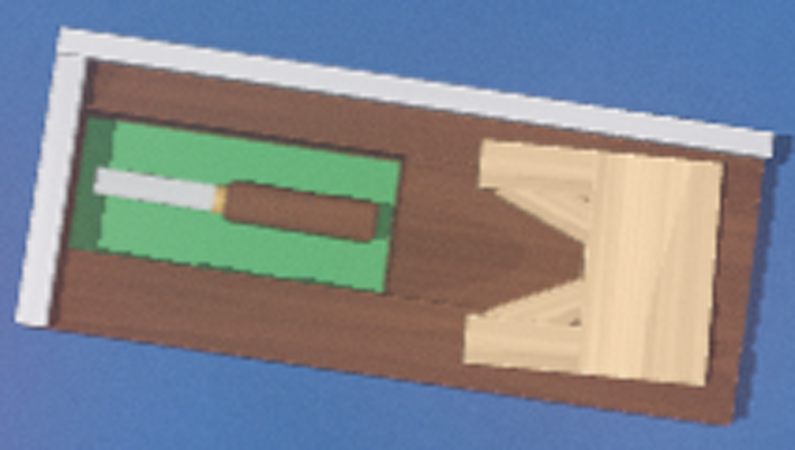

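The file lies lengthwise on the pocket floor, from (95,182) to (378,225) in the crop, and the pin hasn't moved. Next I push the pin to the fence from its -x side.

drive_tool(rows=[[[0,0,0],[3.43,-1.65,-2.5],0],[[0,0,0],[3.43,-1.65,-2.5],0],[[0,0,0],[3.43,-1.65,-2.5],0],[[0,0,0],[3.43,-1.65,-2.5],0],[[0,0,0],[0,0,-2.5],0],[[0,0,0],[0,0,-2.3],0],[[0,0,0],[0,0,-0.9],0],[[0,0,0],[0,0,0],0]])

```text
clock: 11.52
position: [0.4522, -0.2077, 0.0607]
ee_rot: [-0.0, 0.756, 0.654, -0.0]
contact_force: [0.0, -0.4, 1.0]
width: 0.0002
gripper_force: 0.0
```

drive_tool(rows=[[[0,0,0],[0,0,-0.3],0],[[0,0,0],[0,0,-0.2],0],[[0,0,0],[0,0,0],0]])

```text
clock: 11.9
position: [0.4521, -0.2082, 0.0564]
ee_rot: [0.0, 0.756, 0.654, 0.0]
contact_force: [-0.1, 0.6, -0.1]
width: 0.0
gripper_force: 0.0
```

drive_tool(rows=[[[0,0,0],[0.3,-0.044,0],0],[[0,0,0],[0.3,-0.044,0],0],[[0,0,0],[0.2,-0.029,0],0],[[0,0,0],[0.2,-0.029,0],0],[[0,0,0],[0.2,-0.029,0],0],[[0,0,0],[0.2,-0.029,0],0],[[0,0,0],[0.2,-0.029,0],0],[[0,0,0],[0,0,0],0]])

```text
clock: 12.9
position: [0.4679, -0.2103, 0.0559]
ee_rot: [-0.0, 0.756, 0.654, -0.0]
contact_force: [-1.2, 0.6, 1.1]
width: -0.0
gripper_force: 0.4
```

drive_tool(rows=[[[0,0,0],[0.2,-0.029,0],0],[[0,0,0],[0.2,-0.029,0],0],[[0,0,0],[0.1,-0.015,0],0],[[0,0,0],[0,0,0],0]])

```text
clock: 13.4
position: [0.4733, -0.2113, 0.0561]
ee_rot: [0.0, 0.756, 0.654, 0.0]
contact_force: [-0.5, 0.3, -0.7]
width: 0.0001
gripper_force: 0.2
```

drive_tool(rows=[[[0,0,0],[0.1,-0.015,0],0],[[0,0,0],[0.1,-0.015,0],0],[[0,0,0],[0,0,0],0]])

```text
clock: 13.78
position: [0.4751, -0.2115, 0.056]
ee_rot: [0.0, 0.756, 0.654, 0.0]
contact_force: [-0.3, 0.9, 0.4]
width: -0.0002
gripper_force: 0.4
```

Run:
```python
from rig import eyes,manip
import cv2
a=eyes.get_image("top")[...,::-1];b=eyes.get_image("side")[...,::-1]
cv2.imwrite("pics/top4.png",a);cv2.imwrite("pics/side4.png",b)
a=cv2.resize(a[185:335,348:480],None,fx=3,fy=3,interpolation=2)
b=cv2.resize(b[220:370,330:460],None,fx=3,fy=3,interpolation=2)
cv2.imwrite("pics/g4.png",cv2.hconcat([a,b]));print(manip.get_state()["contact_force"])
```

```text
[-0.71611981  0.6989469   0.09428165]
```

View pics/g4.png

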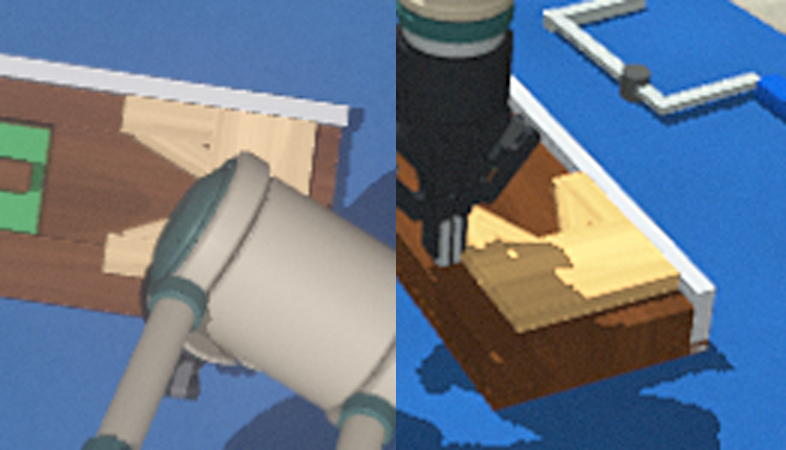

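The pin's far edge (125,95)-(313,122) now runs along the fence's inner edge. I'll push slightly more until the force rises.

drive_tool(rows=[[[0,0,0],[0.1,-0.015,0],0],[[0,0,0],[0,0,0],0]])

```text
clock: 14.12
position: [0.4757, -0.2115, 0.056]
ee_rot: [-0.0, 0.756, 0.654, -0.0]
contact_force: [-2.2, 1.0, 1.2]
width: -0.0003
gripper_force: 1.1
```

drive_tool(rows=[[[0,0,0],[0.1,-0.015,0],0],[[0,0,0],[0,0,0],0]])

```text
clock: 14.38
position: [0.4759, -0.2114, 0.0559]
ee_rot: [-0.001, 0.756, 0.654, -0.001]
contact_force: [-3.9, 0.5, 3.6]
width: -0.0002
gripper_force: 2.8
```

drive_tool(rows=[[[0,0,0],[-0.5,0.07,0],0],[[0,0,0],[-1.2,0.15,0],0],[[0,0,0],[0,0,3],0],[[0,0,0],[0,-1,5],2],[[0,0,0],[2.2,-3.8,0],6],[[0,0,0],[2.5,-4,0],6],[[0,0,0],[2.6,-3.5,0],6],[[0,0,0],[0,0,0],6]])

```text
clock: 15.38
position: [0.5347, -0.3357, 0.1358]
ee_rot: [0.002, 0.757, 0.654, 0.0]
contact_force: [0.0, -0.0, 0.5]
width: 0.0601
gripper_force: 0.0
```

```bash
python3 - <<'E'
from rig import eyes
import cv2
a=eyes.get_image("top")[...,::-1]
cv2.imwrite("pics/top5.png",a)
E
python3 - <<'E'
from h import *
t=[.55876559,-.1077283,-.14589636]
from rig import manip
s=manip.get_state();print(s["position"],loc(t,s["position"]),s["width"])
# predicted seated pin corners in top picture
print(proj(place([*place(t,[(6,-130,0)])[0][:2],t[2]],[(60,65,54),(60,-65,54),(-60,65,54),(-60,-65,54)])).round(1))
E
```

```text
[ 0.53316798 -0.33366528  0.13553144] [   7.52090456 -227.25799153] 0.0597969104906701
[[388.2 215.2]
 [451.8 224.7]
 [380.2 274.5]
 [444.3 283.8]]
```

drive_tool(rows=[[[0,0,0],[-0.1,0,-3],6],[[0,0,0],[0,0,-2.5],6],[[0,0,0],[0,0,-1.5],6],[[0,0,0],[0,0,-0.8],6],[[0,0,0],[0,0,-0.3],6],[[0,0,0],[0,0,0],6]])

```text
clock: 16.18
position: [0.5323, -0.3328, 0.0556]
ee_rot: [0.001, 0.756, 0.654, 0.0]
contact_force: [0.3, -0.3, -0.2]
width: 0.0596
gripper_force: 0.0
```

drive_tool(rows=[[[0,0,0],[0,0,-0.2],6],[[0,0,0],[0,0,0],6]])

```text
clock: 16.42
position: [0.5321, -0.3327, 0.0533]
ee_rot: [0.0, 0.756, 0.654, 0.0]
contact_force: [-0.4, -0.5, -0.1]
width: 0.0598
gripper_force: 0.0
```

drive_tool(rows=[[[0,0,0],[0,0,-0.2],6],[[0,0,0],[0,0,0],6]])

```text
clock: 16.68
position: [0.5319, -0.3325, 0.0509]
ee_rot: [-0.0, 0.756, 0.654, 0.0]
contact_force: [0.2, -1.0, 0.7]
width: 0.0601
gripper_force: 0.0
```

Run:
```python
from rig import eyes
import cv2
b=eyes.get_image("side")[...,::-1]
cv2.imwrite("pics/side5.png",b)
cv2.imwrite("pics/g5.png",cv2.resize(b[230:380,320:470],None,fx=4,fy=4,interpolation=2))
```

```text
(no output)
```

View pics/g5.png

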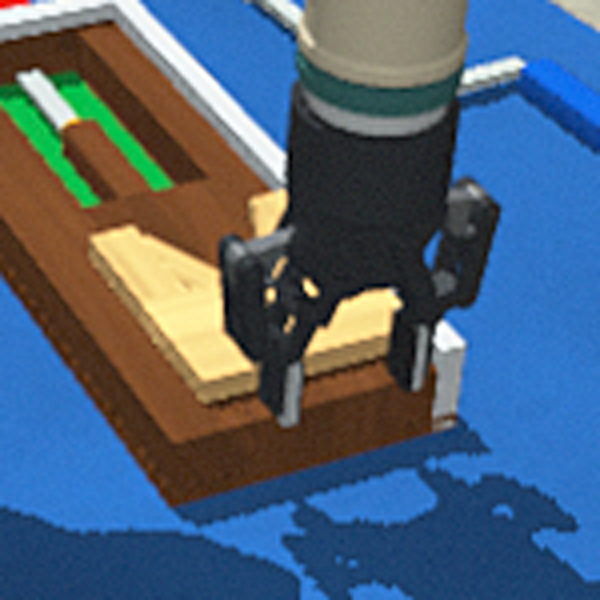

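The fingers stand behind the pin's straight end, with the left tip at crop (285,425) and the right tip at (418,388). The tip height needs checking.

Run:
```python
from h import *
from rig import manip
t=[.55876559,-.1077283,-.14589636]
l=loc(t,manip.get_state()["position"]);print(l)
for z in(35,40,45,50):
    P=[(l[0]+sx*30+d*sx,l[1]+e,z) for sx,d,e in((-1,0,-11),(-1,0,11),(1,0,-11),(1,0,11))]
    print(z,((proj(place(t,P),"side")-[320,230])*4).round().tolist())
```

```text
[   6.10687205 -226.35880011]
35 [[297.0, 442.0], [274.0, 414.0], [406.0, 411.0], [382.0, 384.0]]
40 [[297.0, 433.0], [275.0, 406.0], [407.0, 403.0], [383.0, 376.0]]
45 [[298.0, 425.0], [276.0, 398.0], [408.0, 394.0], [384.0, 368.0]]
50 [[299.0, 417.0], [276.0, 390.0], [409.0, 386.0], [385.0, 360.0]]
```

drive_tool(rows=[[[0,0,0],[0.145,0.989,-0.15],6],[[0,0,0],[0.073,0.495,0],6],[[0,0,0],[0.073,0.495,0],6],[[0,0,0],[0.073,0.495,0],6],[[0,0,0],[0.083,0.493,0],6],[[0,0,0],[0.165,0.987,0],6],[[0,0,0],[0.165,0.987,0],6],[[0,0,0],[0.165,0.987,0],6]])

```text
clock: 17.73
position: [0.5413, -0.2725, 0.0495]
ee_rot: [-0.0, 0.756, 0.654, -0.0]
contact_force: [-0.7, -1.8, -0.3]
width: 0.0599
gripper_force: 0.9
```

drive_tool(rows=[[[0,0,0],[0.165,0.987,0],6],[[0,0,0],[0.165,0.987,0],6],[[0,0,0],[0.165,0.987,0],6],[[0,0,0],[0.165,0.987,0],6],[[0,0,0],[0.165,0.987,0],6]])

```text
clock: 18.35
position: [0.5497, -0.2232, 0.0495]
ee_rot: [-0.0, 0.756, 0.654, 0.0]
contact_force: [-2.2, -1.7, -0.2]
width: 0.0598
gripper_force: 1.2
```

Run:
```python
from rig import eyes,manip
from h import *
import cv2
b=eyes.get_image("side")[...,::-1];a=eyes.get_image("top")[...,::-1]
t=[.55876559,-.1077283,-.14589636]
s=manip.get_state();print(loc(t,s["position"]),s["position"],s["contact_force"],s["moment"])
cv2.imwrite("pics/side6.png",b)
a=cv2.resize(a[185:305,258:458],None,fx=2,fy=2,interpolation=2);a=cv2.copyMakeBorder(a,0,200,0,0,0)
b=cv2.resize(b[220:330,280:380],None,fx=4,fy=4,interpolation=2)
cv2.imwrite("pics/g6.png",cv2.hconcat([a,b]))
```

```text
[   8.21206572 -114.72070797] [ 0.55021239 -0.22242408  0.04958609] [ 0.62344484 -1.1562007   0.50688351] [ 0.0053827   0.01044922 -0.00964832]
```

View pics/g6.png

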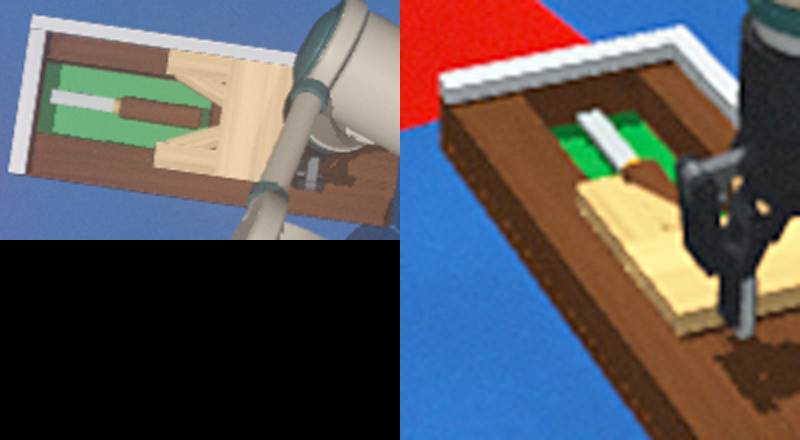

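The pin is square along the fence, with the notch now starting over the file handle. Continuing the push to the end stop.

drive_tool(rows=[[[0,0,0],[0.155,0.988,0],6],[[0,0,0],[0.155,0.988,0],6],[[0,0,0],[0.155,0.988,0],6],[[0,0,0],[0.155,0.988,0],6],[[0,0,0],[0.155,0.988,0],6],[[0,0,0],[0.155,0.988,0],6],[[0,0,0],[0.155,0.988,0],6],[[0,0,0],[0.155,0.988,0],6]])

```text
clock: 19.45
position: [0.5622, -0.1444, 0.0496]
ee_rot: [0.0, 0.756, 0.654, 0.0]
contact_force: [-0.1, -1.7, 1.4]
width: 0.0604
gripper_force: 1.0
```

drive_tool(rows=[[[0,0,0],[0.155,0.988,0],6],[[0,0,0],[0.155,0.988,0],6],[[0,0,0],[0.155,0.988,0],6],[[0,0,0],[0.073,0.495,0],6],[[0,0,0],[0,0,0],6]])

```text
clock: 20.08
position: [0.5673, -0.1093, 0.0493]
ee_rot: [-0.001, 0.756, 0.654, 0.0]
contact_force: [-0.4, -0.5, 0.2]
width: 0.0601
gripper_force: 0.0
```

drive_tool(rows=[[[0,0,0],[0.03,0.198,0],6],[[0,0,0],[0.03,0.198,0],6],[[0,0,0],[0,0,0],6]])

```text
clock: 20.45
position: [0.5679, -0.1061, 0.0494]
ee_rot: [-0.0, 0.756, 0.654, 0.0]
contact_force: [0.0, -0.7, 0.1]
width: 0.0598
gripper_force: 0.0
```

drive_tool(rows=[[[0,0,0],[0.03,0.198,0],6],[[0,0,0],[0.03,0.198,0],6],[[0,0,0],[0.03,0.198,0],6],[[0,0,0],[0,0,0],6]])

```text
clock: 20.95
position: [0.569, -0.1001, 0.0496]
ee_rot: [-0.0, 0.756, 0.654, 0.0]
contact_force: [0.1, 0.2, 0.3]
width: 0.0601
gripper_force: 0.0
```

drive_tool(rows=[[[0,0,0],[0.015,0.1,0],6],[[0,0,0],[0.015,0.1,0],6],[[0,0,0],[0,0,0],6]])

```text
clock: 21.32
position: [0.5693, -0.0984, 0.0496]
ee_rot: [0.0, 0.756, 0.654, 0.0]
contact_force: [0.2, -0.6, -0.6]
width: 0.0601
gripper_force: 0.4
```

drive_tool(rows=[[[0,0,0],[0.015,0.1,0],6],[[0,0,0],[0,0,0],6]])

```text
clock: 21.58
position: [0.5694, -0.0978, 0.0496]
ee_rot: [0.0, 0.756, 0.654, -0.0]
contact_force: [-0.6, -3.4, -0.5]
width: 0.06
gripper_force: 1.4
```

drive_tool(rows=[[[0,0,0],[0.015,0.1,0],6],[[0,0,0],[0,0,0],6]])

```text
clock: 21.82
position: [0.5694, -0.0978, 0.0496]
ee_rot: [0.001, 0.756, 0.654, -0.001]
contact_force: [-1.8, -6.0, 0.5]
width: 0.0596
gripper_force: 3.1
```

Home against the stop. I'll back off, lift clear and check the pin's pose numerically.

drive_tool(rows=[[[0,0,0],[-0.1,-0.7,0],6],[[0,0,0],[-0.15,-1,0],6],[[0,0,0],[-0.15,-1,1],6],[[0,0,0],[0,-2,4],6],[[0,0,0],[-4,-4,4],6],[[0,0,0],[-5,-4,4],6],[[0,0,0],[-6,-4,2],6],[[0,0,0],[-6,-4,0],6]])

```text
clock: 22.82
position: [0.3854, -0.2828, 0.188]
ee_rot: [0.003, 0.756, 0.654, 0.0]
contact_force: [0.9, -1.1, 0.0]
width: 0.0598
gripper_force: 0.0
```

Run:
```python
from rig import eyes,manip
from h import *
import cv2
t=[.55876559,-.1077283,-.14589636]
a=eyes.get_image("top");b=eyes.get_image("side");cv2.imwrite("pics/top7.png",a[...,::-1]);cv2.imwrite("pics/side7.png",b[...,::-1])
print(manip.get_state()["position"])
# pale-wood mask inside tray area
x=a.astype(int);m=((x[...,0]>170)&(x[...,0]-x[...,2]>35)).astype(np.uint8);r=np.zeros_like(m);r[185:305,258:460]=1;m*=r
big=max(cv2.findContours(m,0,1)[0],key=cv2.contourArea)
print("seen",cv2.minAreaRect(big),cv2.boxPoints(cv2.minAreaRect(big)).round(1).tolist())
home=place(t,[(6,87,0)])[0]
e=proj(place([home[0],home[1],t[2]],[(60,65,54),(60,-65,54),(-60,-65,54),(-60,65,54)]))
print("expect",e.round(1).tolist(),cv2.minAreaRect(e.astype(np.float32)))
```

```text
[ 0.38137895 -0.28360496  0.18662938]
seen ((308.42999267578125, 233.989990234375), (65.336669921875, 59.82123947143555), 8.130102157592773) [[271.8999938964844, 259.0], [280.29998779296875, 199.8000030517578], [345.0, 209.0], [336.5, 268.20001220703125]]
expect [[281.0, 199.4], [345.3, 208.8], [336.9, 268.2], [271.9, 258.7]] ((308.7132568359375, 233.76531982421875), (65.63513946533203, 60.04533004760742), 8.295220375061035)
```

The seen corners match the home pose to within about 0.7 px (~1.5 mm). Letting the arm settle, then handing in.

drive_tool(rows=[[[0,0,0],[0,0,0],6],[[0,0,0],[0,0,0],6],[[0,0,0],[0,0,0],6]])

```text
clock: 23.3
position: [0.3869, -0.28, 0.1853]
ee_rot: [-0.0, 0.756, 0.655, 0.0]
contact_force: [-0.0, -0.1, -0.2]
width: 0.0602
gripper_force: 0.0
```

```bash
python3 -c "
from rig import job
print(job.sign_off())"
```

```text
the job is handed in; nothing more can be done
None
```

I lowered the file into the pocket and slid the pin home over it; the pin measured within about 2 mm of home and square, and the job was handed in at 23 s, with no verdict shown and the file last seen partway through the slide.

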